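# Nip up the vise's hold-down screw with a T-handle hex key

### The arm

A 6-joint arm with a two-finger parallel gripper is mounted at the origin on the work surface. World frame = base frame: x ahead of the robot, y to its left, z up, the work surface at z = 0. Lengths are in m, angles in rad, forces in N, time in s.
With the tool pointing down it reaches from about 0.25 to 0.725 m from the base axis. Payload 9.7 kg.
Tool frame: the origin (TCP) lies at the very end of the fingers, on their centre line; the grasp point (between the pads) lies 19 mm behind it; y points along the fingers, z is the direction in which the jaws open and shut, and the axes are right-handed (so a half turn about y gives the same grasp; the last joint's range is limited). The gripper opens to 85 mm and grips with 20 to 120 N. Pads are 22 mm wide; open, the fingers measure 114 mm over their backs; the gripper's body (76 mm by 85 mm) begins 54 mm behind the grasp point. The pads swing forward as they close: fully open they stand 13 mm farther back than shut.
Start: joints at [-1.123, 0.087, 0.176, 1.66, 0, 1.571], TCP at [0.238, -0.496, 0.231] pointing down, gripper open.
Joint ranges: [-3.13, 3.13], [-0.85, 1.81], [-1.15, 1.24], [-2.2, 2.28], [-1.44, 1.52], [-3.14, 3.14]. Speed limits (rad/s): [2.22, 2.22, 2.57, 3.14, 3.14, 3.14].

### API

Orientations are given as a rotation vector (axis times angle).
In Python, from station import r gives the robot as it stands. The module is installed in compiled form; this text tells all that it offers.
- The arm moves only by the shell command python3 -m jog 'ROWS' [FORCE]. ROWS is JSON, a list of rows, each an object of numbers: "tx", "ty", "tz": the shift along the tool's x, y, z in cm; "spin": the turn about the tool's y in rad; "jaw": the closure, from 0 (fully open) to 1 (shut). A call has exactly 10 rows; each row shifts and turns the commanded pose from where the row before left it, along the tool's axes as they then stand; what a row does not reach is not made up. A row lasts 1/8 s, in which the tool goes at most 62.5 mm and 10.7 degrees, less where a joint would pass 70% of its speed; a pose out of reach is approached as far as the arm can. A call is refused whole if a number of a shift passes 6.25 or a number of a turn 0.188, either way. A call with a gripper value outside its range is refused whole. The fingers move at their own pace and stop on an object; FORCE is the grip in N (left out, the last holds). Time passes only in rows, so rows that do not move let the fingers close, or fill a call up. It gives the time, the measured TCP pose, the force and the opening at its end, in the units of the state.
- r.observe(): the state, without advancing time (a new reading comes with each control period).
- r.capture(name): name is "scene" or "side" or "wrist"; returns (picture, depth): 400x640x3 uint8, red, green, blue; 400x640 float32, m along the optical axis (not along the pixel's ray), 0 where there is no reading.
- r.get_calibration(name): a dict with "vfov" (degrees; the focal length in pixels is half the picture's height over the tangent of half this angle, whatever the lens; pixels are square), "cx", "cy" (the principal point, pixels), "xyz" and "attitude" of the camera in the world. Camera axes: x right, y down, z forward; pixel columns grow to the right and rows downward; lengths in m; the calibration is good to about 2 mm. A picture is of the moment at which its call begins: read the wrist's pose just before it. get_calibration takes no time and is no camera call; for the wrist camera it gives the pose at the moment of the call.
- r.job_done(): hands the job in, once; it reports no verdict.
The state is a dict: "clock": time; "q": joint angles; "dq": joint speeds; "joint_torque": joint torques, N m; "eef_pos": TCP position; "tcp_rot": TCP orientation; "ft_force": force on the tool from outside, world axes, zero at the start; "moment": the same for the moment, N m; "gripper_width": finger opening in m.
Only numpy, scipy, OpenCV 4.12 (cv2) and the standard library are available. Lean on these libraries where they do the work, as an engineer would, in place of code of your own. Each camera call takes 0.05 s, during which the arm holds its last target. There are 200 camera calls.

### The job

The machine vise's hold-down screw in the lug on the key rack's side is still loose. Take the red T-handle hex key from the rack, put it down the bore and turn it gently, without leaning on it, until it drops fully into the screw's socket; then turn the screw clockwise until it comes up tight against its stop, and do not force it any further. Draw the key out, leaving the screw tight, and stand it back upright in its place in the rack, with everything else left where it is.

Things in the scene. Friction and masses are not known exactly. Their poses are not given: they have to be found in the camera images.
- key_handle (a point): middle of the red T-handle bar of the loose 17 mm hex key (about 0.5 kg). The bar is level, 120 mm long along this frame's x, 22 mm wide (y) and 22 mm high: grip it across y from above. The steel shank, a hexagon 17 mm across flats (20 across corners), runs straight down (-z) from the bar to the tip 155 mm below this point; two of its six flats face +-x. The key stands upright in the rack at the start
- key_tip (a point): centre of the flat lower end of the red key's shank, same axes as key_handle. 4 to 10 N of pressure on the screw is enough while turning it to find the socket; over 35 N is leaning on it. Off-centre in the countersink, it is pushed sideways towards the middle with a few N
- bore_mouth (a point): centre of the mouth of the 33 mm bore in the vise's lug on the rack's side, 80 mm above the bench; z up, x along the vise. The bore goes straight down and the screw's head (30 mm wide) lies in it
- screw_top (a point): centre of the top face of the loose screw's head, 16 mm below bore_mouth; its axes do not turn with the screw. The hex socket there is 17.8 mm across flats, 13 mm deep, slightly countersunk (2.5 mm wide, 1.2 mm deep). How it is turned is not given: it takes the key every 60 degrees, with 5 degrees of play either way. Until it lines up the key rests 0 to 1.5 mm below this height; then it drops to 12 or 13 mm below
- screw (a joint): turn of that screw in rad: grows clockwise seen from above; starts 0.5 to 1.0 rad short (negative); 0 = just up against its stop. It turns against a steady friction of about 0.15 N m and keeps its place; at 0 it stops dead, and the torque on the key rises steeply: 0.2 to 0.3 N m felt at the key is tight enough; from about 0.4 N m, some 8 degrees of turning past the stop, the key is forced
- vise: teal machine vise, 125 mm wide, on an iron T-slot plate, one fixed thing; origin on the bench under the vise's middle. The plate is 260 x 390 mm and 40 mm high, the vise's jaws reach 145 mm above the bench, the lugs stand out along +y and -y with their bores 92.5 mm from the middle; the -y lug's screw is already tight
- rack: orange key rack, fixed to the bench, 190 x 60 mm and 70 mm high, on a 230 mm foot; origin under its middle, its two holes along its x, 100 mm apart
- rack_hole0 (a point): centre of the mouth of one rack hole, 70 mm above the bench: round, 23 mm wide with a 3 mm countersink, 62 mm deep (its floor is 8 mm above the bench)
- rack_hole1 (a point): centre of the mouth of the rack's other, like hole. The red key stands in one of the two at the start and the blue key in the other
- small_key_handle (a point): middle of the blue T-handle bar (90 x 18 x 18 mm) of the loose 12 mm hex key that stands in the other rack hole, 133 mm above its tip: leave it alone
- chuck_mid (a point): half-way up a loose steel collet chuck, 63 mm wide and 105 mm high, standing on the bench: leave it alone
- block_mid (a point): centre of a loose steel setup block, 76 x 51 x 25 mm, on the bench: leave it alone
- mallet_mid (a point): near the head of a loose brass mallet lying on the bench, head 85 mm along x, handle 220 mm along -y, 38 mm high: leave it alone
There are look-alikes about, which are no part of the job. Several things have the shape of the rack; the one meant has the colours described above.

How it is judged:
By the outcome, as a careful person would: the job done as asked, in the order asked, and still so for the second after the job is handed in, with the robot touching nothing.
It also fails if it takes over 56 s, if anything falls off the work surface, if the arm or the gripper's body presses on something with over 40 N, if the wrist force passes 120 N, or if a joint passes its speed limit or range.

## Working session

There is one attempt and no reset: what is moved stays moved. The work goes in short steps, Python scripts to look and compute and a shell command to move; the robot and the scene stay as the last step left them, time stands still between calls to the robot, and variables do not carry over. Pictures are saved under pics/ and viewed, about 8 in all and at most 12, crops included, and the job is handed in when it is done.

```bash
mkdir -p pics; cat > h.py <<'E'
import numpy as np, cv2
from scipy.spatial.transform import Rotation as R
from station import r
def cap(n):
    c=r.get_calibration(n); im,d=r.capture(n); return c,im,d
def cloud(c,d):
    f=200/np.tan(np.radians(c['vfov'])/2)
    v,u=np.mgrid[:400,:640]
    p=np.stack([(u-c['cx'])/f*d,(v-c['cy'])/f*d,d],-1)
    a=np.array(c['attitude']); Rm=a if a.shape==(3,3) else R.from_rotvec(a).as_matrix()
    return p@Rm.T+np.array(c['xyz'])
def save(n,im): cv2.imwrite('pics/'+n,im[:,:,::-1])
E
python3 - <<'E'
from h import *
s=r.observe(); print({k:np.round(v,3) for k,v in s.items()})
ims=[]
for n in ['scene','side']:
    c,im,d=cap(n); print(n,c); np.savez(n+'.npz',im=im,P=cloud(c,d)); ims.append(im)
save('a.png',cv2.resize(np.vstack(ims),(0,0),fx=.75,fy=.75))
E
```

```text
{'clock': np.float64(0.0), 'q': array([-1.123,  0.087,  0.175,  1.66 , -0.   ,  1.571]), 'dq': array([ 0., -0.,  0.,  0., -0.,  0.]), 'joint_torque': array([ 1.0000e-03, -5.2038e+01,  4.6480e+01,  1.6000e-02,  0.0000e+00,
        0.0000e+00]), 'eef_pos': array([ 0.238, -0.496,  0.231]), 'tcp_rot': array([-0.45 ,  1.975, -1.972]), 'ft_force': array([-0.548,  0.463, -0.34 ]), 'moment': array([ 0.014, -0.022,  0.009]), 'gripper_width': np.float64(0.085)}
scene {'vfov': 43.17625011856134, 'cx': 325.1611453339512, 'cy': 200.24635620063063, 'xyz': array([1.10344431, 0.05481537, 1.10726974]), 'attitude': array([-2.12672594, -1.64248376,  0.46867063])}
side {'vfov': 46.90773676860982, 'cx': 324.43010731596945, 'cy': 196.90775644691422, 'xyz': array([0.35204541, 1.04073151, 0.87278721]), 'attitude': array([-0.26843807,  2.76456549, -1.27416621])}
```

View pics/a.png

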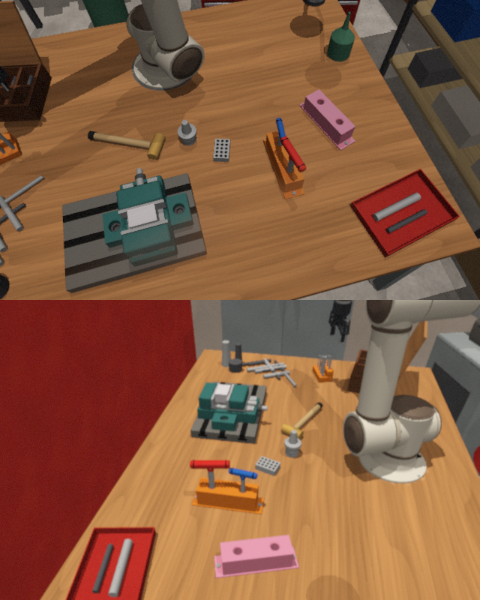

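The scene view (shown at ¾ scale) has the red key at about (290,152), the orange rack at (285,165), the blue key at (281,128), the vise at (140,220), and its rack-side lug at (180,209). The side view has the red bar at (210,464), the blue bar at (243,473) and the lug at (226,418).

```bash
python3 - <<'E'
from h import *
for n in ['scene','side']:
    z=np.load(n+'.npz'); P=z['P']; hsv=cv2.cvtColor(z['im'],cv2.COLOR_RGB2HSV)
    H,S,V=[hsv[...,i].astype(int) for i in range(3)]
    if n=='scene': box=(340,410,150,270)  # u0,u1,v0,v1
    else: box=(245,360,205,290)
    m0=np.zeros((400,640),bool); m0[box[2]:box[3],box[0]:box[1]]=1
    def stat(nm,m,top=None):
        Q=P[m]; 
        if top: Q=Q[(Q[:,2]>top[0])&(Q[:,2]<top[1])]
        if len(Q)<20: print(nm,len(Q)); return
        (c,sz,a)=cv2.minAreaRect(Q[:,:2].astype(np.float32)*1000)
        pc=Q[:,:2]-Q[:,:2].mean(0); w=np.linalg.svd(pc,full_matrices=False)[2][0]
        print(n,nm,len(Q),'c',np.round(c,1),'sz',np.round(sz,1),'a',round(a,1),'pca',round(np.degrees(np.arctan2(w[1],w[0]))%180,1),'z',np.round(np.percentile(Q[:,2],[2,50,98]),4))
    ok=P[...,2]>.02
    stat('red',m0&ok&((H<4)|(H>174))&(S>150))
    stat('blue',m0&ok&(H>100)&(H<125)&(S>120))
    stat('orange',m0&(H>5)&(H<14)&(S>190),(.06,.08))
    if n=='scene': vb=(75,285,225,390)
    else: vb=(250,360,105,190)
    m1=np.zeros((400,640),bool); m1[vb[2]:vb[3],vb[0]:vb[1]]=1
    stat('plate',m1,(.034,.046))
    teal=m1&(H>75)&(H<100)&(S>60)
    stat('teal80',teal,(.074,.086)); stat('tealtop',teal,(.13,.15))
    # lug
    Q=P[teal&(abs(P[...,2]-.08)<.006)]
    print(np.round(Q[:,:2].min(0),3),np.round(Q[:,:2].max(0),3))
z=np.load('scene.npz')
im=z['im']
a=cv2.resize(im[230:390,80:290],(0,0),fx=3,fy=3); save('b.png',a)
E
```

```text
scene red 496 c [834.2 212.8] sz [ 76.9 619.6] a 66.7 pca 162.8 z [0.1526 0.1725 0.177 ]
scene blue 179 c [496.3 311.4] sz [15.2 70.3] a 83.9 pca 173.0 z [0.1425 0.1489 0.1519]
scene orange 691 c [555.1 303.1] sz [191.8  55.9] a 7.5 pca 0.8 z [0.063  0.0694 0.074 ]
scene plate 10971 c [ 652.7 -186.5] sz [262.3 391.2] a 1.4 pca 86.8 z [0.0359 0.0403 0.0443]
scene teal80 1711 c [ 614.1 -133.3] sz [164.5 246.2] a 2.2 pca 93.5 z [0.0756 0.08   0.0845]
scene tealtop 2861 c [ 668.  -130.8] sz [183.3 125.2] a 1.5 pca 177.8 z [0.1406 0.1452 0.1491]
[ 0.53  -0.255] [ 0.7   -0.009]
side red 500 c [599.7 321.7] sz [113.9  19.3] a 10.0 pca 11.1 z [0.1463 0.1699 0.175 ]
side blue 269 c [409.9 667. ] sz [ 77.2 752.5] a 14.7 pca 106.7 z [0.1249 0.1464 0.1516]
side orange 422 c [550.1 320.6] sz [188.1  57.1] a 2.1 pca 1.7 z [0.0603 0.0684 0.0722]
side plate 1801 c [ 649.8 -182.5] sz [260.7 398. ] a 1.1 pca 77.4 z [0.0351 0.0395 0.0443]
side teal80 603 c [626.7 -61.4] sz [250.1 119.2] a 21.3 pca 5.0 z [0.0742 0.0797 0.0855]
side tealtop 841 c [ 663.9 -121.1] sz [181.2 125.4] a 3.4 pca 2.5 z [0.1313 0.1442 0.1478]
[ 0.528 -0.162] [ 0.763 -0.002]
```

View pics/b.png

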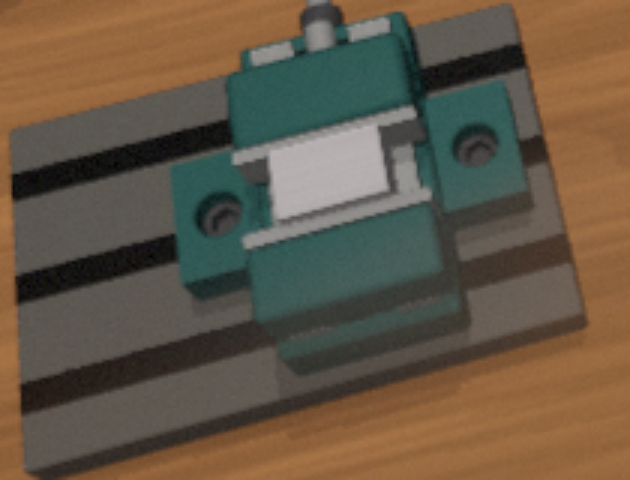

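```bash
cat >> h.py <<'E'
def st():
    s=r.observe(); M=R.from_rotvec(s['tcp_rot']).as_matrix()
    print('t',round(float(s['clock']),2),'p',np.round(np.array(s['eef_pos'])*1000,1),'jawyaw',round(np.degrees(np.arctan2(M[1,2],M[0,2])),1),'down',np.round(M[:2,1],3),'F',np.round(s['ft_force'],1),'M',np.round(s['moment'],2),'w',round(float(s['gripper_width'])*1000,1),'q6',round(float(s['q'][5]),3))
    return s,M
def to(x,y):  # mm world -> tool tx,tz cm
    s,M=st(); d=np.array([x,y,0])/10-np.array([*s['eef_pos'][:2],0])*100
    print('tx,ty,tz',np.round(M.T@d,2))
E
python3 - <<'E'
from h import *
s,M=st(); print(np.round(M,3))
c=r.get_calibration('wrist'); print(c); A=R.from_rotvec(c['attitude']).as_matrix(); print('cam axes in tool',np.round(M.T@A,2),'pos in tool',M.T@(c['xyz']-s['eef_pos']))
c=r.get_calibration('scene');f=200/np.tan(np.radians(c['vfov'])/2)
A=R.from_rotvec(c['attitude']).as_matrix()
for u,v,z in [(238.3,279,.072)]:
    d=A@[(u-c['cx'])/f,(v-c['cy'])/f,1]; print(c['xyz']+d*(z-c['xyz'][2])/d[2])
for n in ['scene','side']:
    z=np.load(n+'.npz'); P=z['P']; hsv=cv2.cvtColor(z['im'],cv2.COLOR_RGB2HSV);H,S,V=[hsv[...,i].astype(int) for i in range(3)]
    for nm,m in [('red',((H<5)|(H>174))&(S>150)&(P[...,2]>.16)),('blue',(H>100)&(H<125)&(S>120)&(P[...,2]>.142)),('orange',(H>5)&(H<14)&(S>190)&(P[...,2]>.064)&(P[...,2]<.076)),('tealtop',(H>75)&(H<100)&(S>60)&(P[...,2]>.14))]:
        b={'t':(.5,.8,-.3,0)}.get(nm[0],(.42,.7,.25,.38))
        Q=P[m&(P[...,0]>b[0])&(P[...,0]<b[1])&(P[...,1]>b[2])&(P[...,1]<b[3])&(P[...,2]<.2)]
        print(n,nm,len(Q),cv2.minAreaRect(Q[:,:2].astype(np.float32)*1000))
E
```

```text
t 0.1 p [ 238.  -495.6  230.7] jawyaw -64.3 down [-0.     0.001] F [ 0.2  0.2 -0.1] M [-0.01  0.02 -0.  ] w 85.5 q6 1.571
[[-0.901 -0.     0.433]
 [-0.433  0.001 -0.901]
 [-0.    -1.    -0.001]]
{'vfov': 63.99710821500105, 'cx': 314.69757991866874, 'cy': 192.67806263765956, 'xyz': array([ 0.3076566 , -0.46217785,  0.37455364]), 'attitude': array([ 2.43408605, -1.52920805, -0.2391773 ])}
cam axes in tool [[-0.    0.95  0.3 ]
 [ 0.   -0.3   0.95]
 [ 1.    0.   -0.  ]] pos in tool [-0.07721843 -0.14389081 -0.00015217]
[ 0.64765758 -0.03970285  0.072     ]
scene red 493 ((604.5018310546875, 313.53363037109375), (117.97642517089844, 21.318300247192383), 11.416693687438965)
scene blue 176 ((496.2742919921875, 311.3937072753906), (15.169591903686523, 70.26233673095703), 83.91213989257812)
scene orange 669 ((555.1010131835938, 303.11883544921875), (191.77122497558594, 55.90904998779297), 7.533339977264404)
scene tealtop 2837 ((668.5209350585938, -130.58798217773438), (182.13197326660156, 124.35253143310547), 1.6786909103393555)
side red 461 ((599.751220703125, 321.6937255859375), (113.94611358642578, 19.33651351928711), 10.006379127502441)
side blue 195 ((499.7168884277344, 319.2603454589844), (14.9981107711792, 83.15576171875), 85.02689361572266)
side orange 338 ((548.6282958984375, 320.6142883300781), (185.42599487304688, 56.62938690185547), 2.897127866744995)
side tealtop 714 ((664.44677734375, -124.5083236694336), (179.5100555419922, 122.69963836669922), 1.1081814765930176)
```

```bash
python3 -m jog '[{"tx":-5.6,"tz":-2.3,"ty":-0.5},{"tx":-5.6,"tz":-2.3,"ty":-0.5},{"tx":-5.6,"tz":-2.3,"ty":-0.5},{"tx":-5.6,"tz":-2.3,"ty":-0.5},{"tx":-5.6,"tz":-2.3,"ty":-0.5},{"tx":-5.6,"tz":-2.3,"ty":-0.5},{"tx":-5.6,"tz":-2.3,"ty":-0.5},{"tx":-5.6,"tz":-2.3,"ty":-0.5},{"tx":-5.6,"tz":-2.3,"ty":-0.5},{"tx":-5.6,"tz":-2.3,"ty":-0.5}]'
python3 - <<'E'
from h import *
st(); c,im,d=cap('wrist'); np.savez('w1.npz',im=im,P=cloud(c,d)); print(c['xyz']); save('c.png',im)
E
```

```text
t 0.1 p [ 238.  -495.6  230.7] jawyaw -64.3 down [-0.     0.001] F [ 0.2  0.2 -0.1] M [-0.01  0.02 -0.  ] w 85.5 q6 1.571
[ 0.3076566  -0.46217785  0.37455364]invalid input at $[0]: expected keys tx, ty, tz, spin, jaw
```

View pics/c.png

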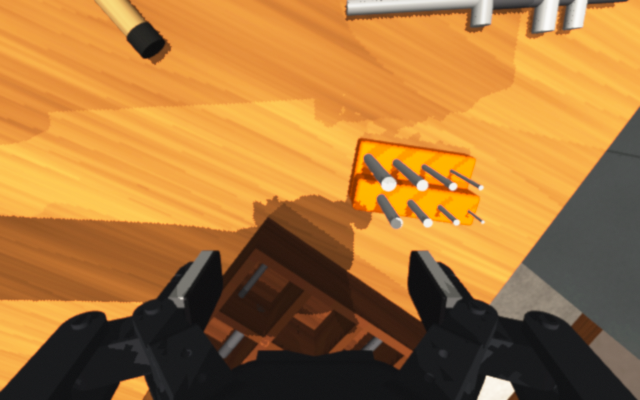

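The move was refused because every row needs all five keys, so this view is still from the start pose and shows only clutter. I'll resend it in full.

```bash
python3 -m jog '[{"tx":-5.6,"ty":-0.5,"tz":-2.3,"spin":0,"jaw":0},{"tx":-5.6,"ty":-0.5,"tz":-2.3,"spin":0,"jaw":0},{"tx":-5.6,"ty":-0.5,"tz":-2.3,"spin":0,"jaw":0},{"tx":-5.6,"ty":-0.5,"tz":-2.3,"spin":0,"jaw":0},{"tx":-5.6,"ty":-0.5,"tz":-2.3,"spin":0,"jaw":0},{"tx":-5.6,"ty":-0.5,"tz":-2.3,"spin":0,"jaw":0},{"tx":-5.6,"ty":-0.5,"tz":-2.3,"spin":0,"jaw":0},{"tx":-5.6,"ty":-0.5,"tz":-2.3,"spin":0,"jaw":0},{"tx":-5.6,"ty":-0.5,"tz":-2.3,"spin":0,"jaw":0},{"tx":-5.6,"ty":-0.5,"tz":-2.3,"spin":0,"jaw":0}]'
python3 - <<'E'
from h import *
st(); c,im,d=cap('wrist'); np.savez('w1.npz',im=im,P=cloud(c,d)); print(c['xyz']); save('d.png',im)
E
```

```text
clock: 1.4
eef_pos: [0.6444, -0.0443, 0.2812]
tcp_rot: [-0.449, 1.973, -1.973]
ft_force: [0.6, -1.9, 0.5]
gripper_width: 0.0851
t 1.4 p [644.4 -44.3 281.2] jawyaw -64.3 down [-0. -0.] F [ 0.6 -1.9  0.5] M [-0.06 -0.08  0.01] w 85.1 q6 2.625
[ 0.71390847 -0.01067823  0.42512361]
```

View pics/d.png

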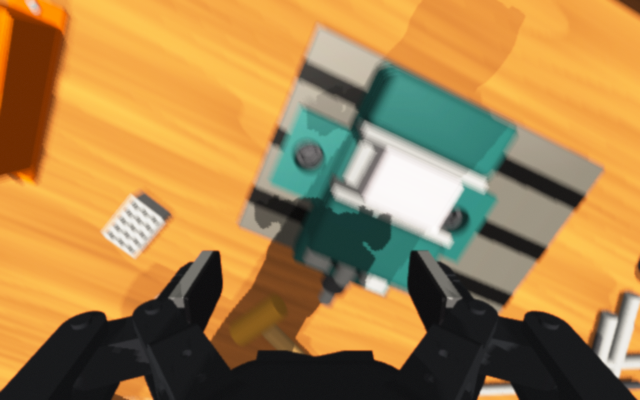

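Rack-side lug bore is at about (309,155), with the hex socket faintly visible, and the rack is at upper left (30,90). I'll compute the bore position and enlarge the socket.

```bash
python3 - <<'E'
from h import *
z=np.load('w1.npz'); P=z['P']; im=z['im']
Q=P[105:205,260:360].reshape(-1,3)
# ring: lug plane height & bore hole (lower) pixels
lug=Q[abs(Q[:,2]-.08)<.005]; print('lug z',np.median(lug[:,2]))
m=(P[...,2]<.074)&(P[...,2]>.05); mm=np.zeros_like(m); mm[130:182,285:335]=m[130:182,285:335]
q=P[mm]; print(len(q),q[:,:2].mean(0),np.percentile(q[:,2],[5,50,95]),cv2.minEnclosingCircle(q[:,:2].astype(np.float32)*1000))
# rectify at z=.064, 0.15mm/px around guess
g=q[:,:2].mean(0); c=r.get_calibration('wrist'); f=200/np.tan(np.radians(c['vfov'])/2); A=R.from_rotvec(c['attitude']).as_matrix()
def rect(zz,n=400,s=1e-4):
    yy,xx=np.mgrid[:n,:n]; W=np.stack([g[0]+(xx-n/2)*s,g[1]-(yy-n/2)*s,np.full(xx.shape,zz)],-1)
    p=(W-c['xyz'])@A; return cv2.remap(im,(p[...,0]/p[...,2]*f+c['cx']).astype(np.float32),(p[...,1]/p[...,2]*f+c['cy']).astype(np.float32),cv2.INTER_CUBIC)
o=np.hstack([rect(.08),rect(.064)]); o=cv2.convertScaleAbs(o,alpha=1.6); save('e.png',o)
E
```

```text
lug z 0.08132813066199648
632 [ 0.64391501 -0.03786627] [0.05155311 0.06431374 0.06875463] ((645.669189453125, -37.114768981933594), 16.3564510345459)
```

View pics/e.png

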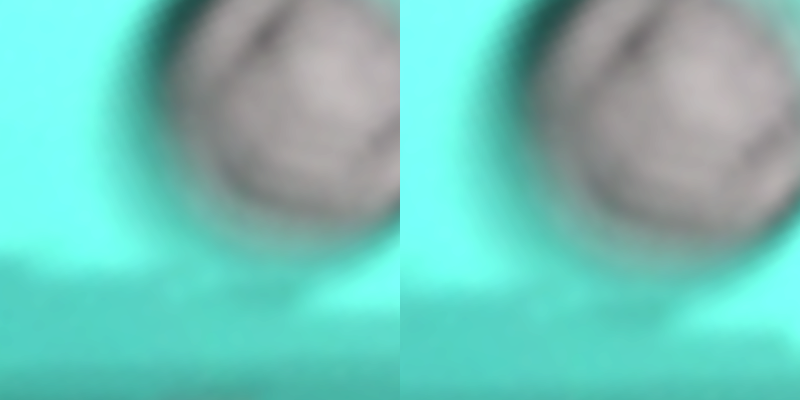

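```bash
python3 - <<'E'
from h import *
z=np.load('w1.npz'); P=z['P']; im=z['im']
m=(P[...,2]<.074)&(P[...,2]>.05); mm=np.zeros_like(m); mm[130:182,285:335]=m[130:182,285:335]
v,u=np.nonzero(mm); print('depth px',u.mean(),v.mean(),u.min(),u.max(),v.min(),v.max())
st(); c=r.get_calibration('wrist'); print(c)
f=200/np.tan(np.radians(c['vfov'])/2); A=R.from_rotvec(c['attitude']).as_matrix()
for W in [(.6439,-.0379,.08),(.6439,-.0379,.064)]:
    p=(np.array(W)-c['xyz'])@A; print(p[0]/p[2]*f+c['cx'],p[1]/p[2]*f+c['cy'])
for u,v in [(309,155)]:
    for zz in (.08,.064):
        d=A@[(u-c['cx'])/f,(v-c['cy'])/f,1]; print('col',c['xyz']+d*(zz-c['xyz'][2])/d[2])
i=cv2.resize(im[130:182,280:340],(0,0),fx=8,fy=8,interpolation=cv2.INTER_CUBIC)
dd=P[130:182,280:340,2]; dd=cv2.resize(np.clip((dd-.045)/.04*255,0,255).astype(np.uint8),(0,0),fx=8,fy=8,interpolation=0)
save('f.png',np.vstack([cv2.convertScaleAbs(i,alpha=1.6),np.dstack([dd]*3)])[:,:480])
E
```

```text
depth px 310.121835443038 159.59177215189874 296 324 146 173
t 1.45 p [648.  -39.  278.8] jawyaw -64.1 down [-0.001  0.002] F [ 0.2  2.7 -1.7] M [ 0.17 -0.01  0.04] w 85.7 q6 2.629
{'vfov': 63.99710821500105, 'cx': 314.69757991866874, 'cy': 192.67806263765956, 'xyz': array([ 0.71755966, -0.0055197 ,  0.42263817]), 'attitude': array([ 2.43720713, -1.52447218, -0.24035252])}
313.22716534950644 168.4633305118821
313.3475851650813 165.2593993145589
col [ 0.65533156 -0.02728225  0.08      ]
col [ 0.65242573 -0.02829848  0.064     ]
```

View pics/f.png

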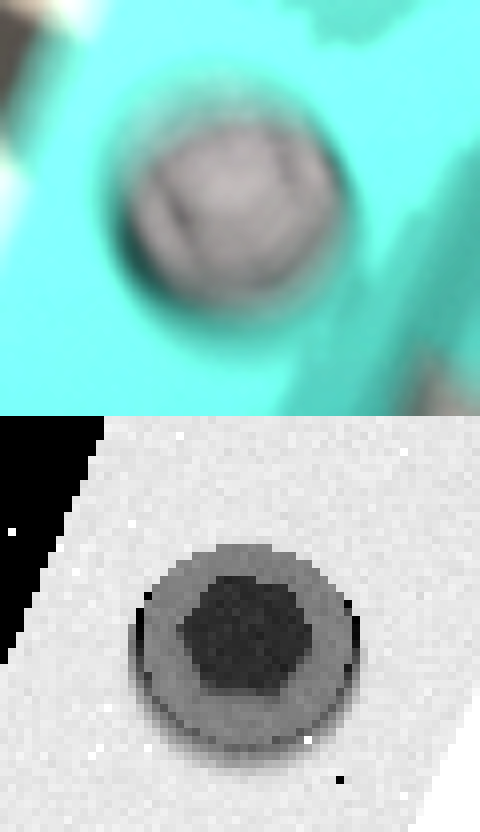

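The arm was still settling, so the colour picture was blurred. The depth image clearly shows the hex socket at about (310,158), so I'll repeat at rest and fit centre and socket angle from depth.

```bash
python3 - <<'E'
from h import *
cap('wrist');cap('wrist');cap('wrist')
st(); ds=[]
for i in range(3):
    c,im,d=cap('wrist'); ds.append(d)
st(); d=np.median(ds,0); P=cloud(c,d); np.savez('w2.npz',P=P,im=im,d=d)
g=np.array([.648,-.038]); near=np.hypot(P[...,0]-g[0],P[...,1]-g[1])<.03
print('lugz',np.median(P[near&(P[...,2]>.076)][:,2]))
head=P[near&(P[...,2]<.0685)&(P[...,2]>.059)]; sock=P[near&(P[...,2]<.058)&(P[...,2]>.04)]
print(len(head),len(sock),np.median(head[:,2]),np.median(sock[:,2]))
m=near&(P[...,2]<.0685)&(P[...,2]>.04); q=P[m]
mask=m.astype(np.uint8)
# ray intersections: project pixels to plane z=.064
def plane(mask,zz):
    v,u=np.nonzero(mask); f=200/np.tan(np.radians(c['vfov'])/2); A=R.from_rotvec(c['attitude']).as_matrix()
    dd=np.stack([(u-c['cx'])/f,(v-c['cy'])/f,np.ones(len(u))],-1)@A.T
    return (c['xyz']+dd*((zz-c['xyz'][2])/dd[:,2])[:,None])[:,:2]*1000
hp=plane(m,.064); print('head circ',cv2.minEnclosingCircle(hp.astype(np.float32)),hp.mean(0))
bm=near&(P[...,2]<.0755); bp=plane(bm,.08); print('bore circ',cv2.minEnclosingCircle(bp.astype(np.float32)),bp.mean(0))
sm=near&(P[...,2]<.0585)&(P[...,2]>.04); sp=plane(sm,.0628)  # visible rim region
print('sock mean',sp.mean(0),'area',len(sp))
x=sp-sp.mean(0); rr=np.hypot(*x.T); th=np.arctan2(x[:,1],x[:,0])
# hex fit: for each yaw & centre, count mismatch on grid plane
hq=plane(near&(P[...,2]<.0685),.0628); lab=(P[near&(P[...,2]<.0685)][:,2]<.0585)
best=[]
for a in range(0,60,1):
    n=np.radians(a+60*np.arange(3)); N=np.stack([np.cos(n),np.sin(n)])
    for dx in np.arange(-2,2.1,.5):
        for dy in np.arange(-2,2.1,.5):
            for af in (17,17.8,18.6,19.4):
                ins=(abs((hq-sp.mean(0)-[dx,dy])@N)<af/2).all(1); best.append(((ins!=lab).sum(),a,dx,dy,af))
best.sort(); print(best[:8]); print(len(lab),lab.sum())
E
```

```text
t 1.6 p [643.8 -45.  279.9] jawyaw -64.2 down [-0.002 -0.   ] F [-0.4 -0.1  0.3] M [ 0.01 -0.   -0.03] w 85.6 q6 2.622
t 1.75 p [642.7 -46.9 281.6] jawyaw -64.4 down [ 0. -0.] F [ 0.6 -0.7  0.9] M [ 0.   -0.01 -0.02] w 85.7 q6 2.622
lugz 0.3655663455946566
405 196 0.06549164120472062 0.053099053235713095
head circ ((645.073974609375, -37.83457946777344), 16.36377716064453) [644.99914864 -38.01359197]
bore circ ((646.9725952148438, -37.43577194213867), 16.11895751953125) [647.12563311 -37.2351316 ]
sock mean [646.59793031 -37.1460843 ] area 199
[(np.int64(20), 23, np.float64(0.0), np.float64(0.0), 17), (np.int64(21), 19, np.float64(0.0), np.float64(0.0), 17), (np.int64(21), 22, np.float64(0.0), np.float64(0.0), 17), (np.int64(21), 24, np.float64(0.0), np.float64(0.0), 17), (np.int64(22), 18, np.float64(0.0), np.float64(0.0), 17), (np.int64(22), 20, np.float64(0.0), np.float64(0.0), 17), (np.int64(22), 21, np.float64(0.0), np.float64(0.0), 17), (np.int64(23), 16, np.float64(0.5), np.float64(0.0), 17)]
610 199
```

```bash
python3 - <<'E'
import numpy as np
d=np.array([-41,363.5])/16/10
for k in range(16):
    y=np.radians(-64.3)+.18*k+.09
    z=np.array([np.cos(y),np.sin(y)]); x=np.array([np.sin(y),-np.cos(y)])
    print(k,round(float(d@x),1),round(float(d@z),1))
E
```

```text
0 -0.9 -2.1
1 -1.3 -1.9
2 -1.6 -1.6
3 -1.9 -1.3
4 -2.1 -0.9
5 -2.2 -0.6
6 -2.3 -0.1
7 -2.3 0.3
8 -2.2 0.7
9 -2.0 1.0
10 -1.8 1.4
11 -1.5 1.7
12 -1.2 1.9
13 -0.8 2.1
14 -0.4 2.2
15 -0.0 2.3
```

```bash
python3 -m jog '[{"tx":-0.9,"ty":0,"tz":-2.1,"spin":-0.18,"jaw":0},{"tx":-1.3,"ty":0,"tz":-1.9,"spin":-0.18,"jaw":0},{"tx":-1.6,"ty":0,"tz":-1.6,"spin":-0.18,"jaw":0},{"tx":-1.9,"ty":0,"tz":-1.3,"spin":-0.18,"jaw":0},{"tx":-2.1,"ty":0,"tz":-0.9,"spin":-0.18,"jaw":0},{"tx":-2.2,"ty":0,"tz":-0.6,"spin":-0.18,"jaw":0},{"tx":-2.3,"ty":0,"tz":-0.1,"spin":-0.18,"jaw":0},{"tx":-2.3,"ty":0,"tz":0.3,"spin":-0.18,"jaw":0},{"tx":-2.2,"ty":0,"tz":0.7,"spin":-0.18,"jaw":0},{"tx":-2.0,"ty":0,"tz":1.0,"spin":-0.18,"jaw":0}]'
python3 -m jog '[{"tx":-1.8,"ty":0,"tz":1.4,"spin":-0.18,"jaw":0},{"tx":-1.5,"ty":0,"tz":1.7,"spin":-0.18,"jaw":0},{"tx":-1.2,"ty":0,"tz":1.9,"spin":-0.18,"jaw":0},{"tx":-0.8,"ty":0,"tz":2.1,"spin":-0.18,"jaw":0},{"tx":-0.4,"ty":0,"tz":2.2,"spin":-0.18,"jaw":0},{"tx":0,"ty":0,"tz":2.3,"spin":-0.18,"jaw":0},{"tx":0,"ty":0,"tz":0,"spin":0,"jaw":0},{"tx":0,"ty":0,"tz":0,"spin":0,"jaw":0},{"tx":0,"ty":0,"tz":0,"spin":0,"jaw":0},{"tx":0,"ty":0,"tz":0,"spin":0,"jaw":0}]'
python3 - <<'E'
from h import *
st(); c,im,d=cap('wrist'); P=cloud(c,d); np.savez('w3.npz',P=P,im=im)
hsv=cv2.cvtColor(im,cv2.COLOR_RGB2HSV);H,S,V=[hsv[...,i].astype(int) for i in range(3)]
box=(P[...,0]>.4)&(P[...,0]<.72)&(P[...,1]>.22)&(P[...,1]<.42)
for nm,m in [('red',(P[...,2]>.168)&(P[...,2]<.182)),('blue',(P[...,2]>.143)&(P[...,2]<.158)),('rack',(P[...,2]>.065)&(P[...,2]<.076))]:
    Q=P[m&box]; print(nm,len(Q),np.median(Q[:,2]),cv2.minAreaRect(Q[:,:2].astype(np.float32)*1000))
save('g.png',im); to(602,317.5)
E
```

```text
clock: 3.0
eef_pos: [0.6384, 0.1819, 0.2822]
tcp_rot: [-1.456, 0.694, -0.695]
ft_force: [0.6, -0.2, -0.2]
gripper_width: 0.0857
clock: 4.25
eef_pos: [0.637, 0.3177, 0.2817]
tcp_rot: [-1.566, -0.145, 0.145]
ft_force: [0.2, -0.4, 0.2]
gripper_width: 0.0856
t 4.25 p [637.  317.7 281.7] jawyaw 100.6 down [0. 0.] F [ 0.2 -0.4  0.2] M [ 0.01 -0.01 -0.02] w 85.6 q6 0.278
red 4073 0.17460442874983612 ((600.847900390625, 316.9248352050781), (118.81944274902344, 22.59404754638672), 11.136469841003418)
blue 1580 0.15053078479973064 ((515.1388549804688, 312.53448486328125), (18.272968292236328, 53.454647064208984), 84.103271484375)
rack 5339 0.07126811244212239 ((556.9237060546875, 315.68524169921875), (177.76344299316406, 60.102840423583984), 1.564634084701538)
t 4.3 p [637.  317.9 281.6] jawyaw 100.6 down [0. 0.] F [-1.1  0.4 -0. ] M [ 0.01 -0.01  0.  ] w 85.3 q6 0.278
tx,ty,tz [-3.45 -0.    0.6 ]
```

View pics/g.png

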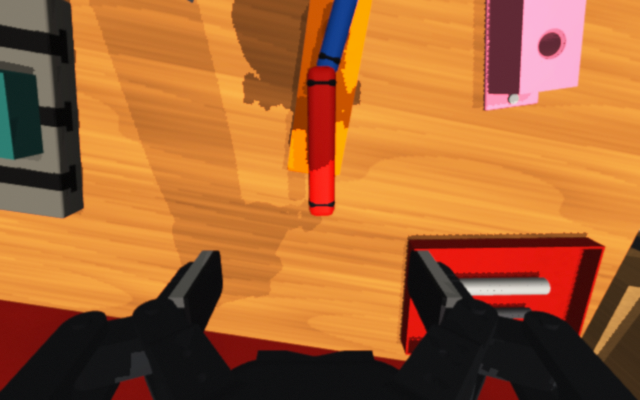

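The red bar is centred in the view at about (321,140), pointing along the image's vertical with clear space on both sides. Depth puts it at (600.8, 316.9) mm, yaw 11°. Next: shift, then descend.

```bash
python3 -m jog '[{"tx":-1.8,"ty":0,"tz":0.3,"spin":-0.01,"jaw":0},{"tx":-1.8,"ty":0,"tz":0.3,"spin":0,"jaw":0},{"tx":0,"ty":2.7,"tz":0,"spin":0,"jaw":0},{"tx":0,"ty":4,"tz":0,"spin":0,"jaw":0},{"tx":0,"ty":4,"tz":0,"spin":0,"jaw":0},{"tx":0,"ty":2,"tz":0,"spin":0,"jaw":0},{"tx":0,"ty":1,"tz":0,"spin":0,"jaw":0},{"tx":0,"ty":0,"tz":0,"spin":0,"jaw":0},{"tx":0,"ty":0,"tz":0,"spin":0,"jaw":0},{"tx":0,"ty":0,"tz":0,"spin":0,"jaw":0}]' 70
python3 - <<'E'
from h import *
to(600.8,316.9)
E
python3 -m jog '[{"tx":0,"ty":0,"tz":0,"spin":0,"jaw":1},{"tx":0,"ty":0,"tz":0,"spin":0,"jaw":1},{"tx":0,"ty":0,"tz":0,"spin":0,"jaw":1},{"tx":0,"ty":0,"tz":0,"spin":0,"jaw":1},{"tx":0,"ty":0,"tz":0,"spin":0,"jaw":1},{"tx":0,"ty":0,"tz":0,"spin":0,"jaw":1},{"tx":0,"ty":0,"tz":0,"spin":0,"jaw":1},{"tx":0,"ty":0,"tz":0,"spin":0,"jaw":1},{"tx":0,"ty":0,"tz":0,"spin":0,"jaw":1},{"tx":0,"ty":0,"tz":0,"spin":0,"jaw":1}]' 70
python3 -c "
from h import *
st()"
```

```text
clock: 5.55
eef_pos: [0.6008, 0.3178, 0.1454]
tcp_rot: [-1.565, -0.155, 0.153]
ft_force: [0.3, 0.8, 0.4]
gripper_width: 0.0852
t 5.55 p [600.8 317.8 145.4] jawyaw 101.2 down [0.001 0.001] F [0.3 0.8 0.4] M [-0.06  0.01 -0.  ] w 85.2 q6 0.29
tx,ty,tz [-0.02 -0.   -0.09]
clock: 6.8
eef_pos: [0.6005, 0.3176, 0.1445]
tcp_rot: [-1.565, -0.154, 0.154]
ft_force: [1.1, -0.4, 3.6]
gripper_width: 0.0208
t 6.8 p [600.5 317.6 144.5] jawyaw 101.2 down [0. 0.] F [ 1.1 -0.4  3.6] M [-0.19 -0.05  0.01] w 20.8 q6 0.29
```

```bash
python3 -m jog '[{"tx":0,"ty":-1,"tz":0,"spin":0,"jaw":1},{"tx":0,"ty":-2,"tz":0,"spin":0,"jaw":1},{"tx":0,"ty":-2.5,"tz":0,"spin":0,"jaw":1},{"tx":0,"ty":-2.5,"tz":0,"spin":0,"jaw":1},{"tx":0,"ty":-2.5,"tz":0,"spin":0,"jaw":1},{"tx":0,"ty":-2.5,"tz":0,"spin":0,"jaw":1},{"tx":0,"ty":-1,"tz":-0.7,"spin":0,"jaw":1},{"tx":-0.3,"ty":0,"tz":-2,"spin":0,"jaw":1},{"tx":-0.3,"ty":0,"tz":-4,"spin":0,"jaw":1},{"tx":-0.3,"ty":0,"tz":-4,"spin":0,"jaw":1}]' 70
python3 -m jog '[{"tx":-0.3,"ty":0,"tz":-4,"spin":0,"jaw":1},{"tx":-0.3,"ty":0,"tz":-4,"spin":0,"jaw":1},{"tx":-0.3,"ty":0,"tz":-4,"spin":0,"jaw":1},{"tx":-0.3,"ty":0,"tz":-4,"spin":0,"jaw":1},{"tx":-0.3,"ty":0,"tz":-4,"spin":0,"jaw":1},{"tx":-0.2,"ty":0,"tz":-3,"spin":0,"jaw":1},{"tx":0,"ty":0,"tz":-1.5,"spin":0,"jaw":1},{"tx":0,"ty":0,"tz":-0.5,"spin":-0.16,"jaw":1},{"tx":0,"ty":0,"tz":0,"spin":-0.16,"jaw":1},{"tx":0,"ty":0,"tz":0,"spin":0,"jaw":1}]' 70
python3 - <<'E'
from h import *
for i in range(4): cap('wrist')
to(647,-37); c,im,d=cap('wrist'); P=cloud(c,d); np.savez('w4.npz',P=P,im=im,d=d)
save('i.png',im); st()
E
```

```text
clock: 8.05
eef_pos: [0.6121, 0.2085, 0.2827]
tcp_rot: [-1.566, -0.152, 0.156]
ft_force: [0.4, -0.7, -3.9]
gripper_width: 0.021
clock: 9.3
eef_pos: [0.6442, -0.0378, 0.2836]
tcp_rot: [-1.532, -0.403, 0.405]
ft_force: [0.6, 0.0, -4.5]
gripper_width: 0.0212
t 9.5 p [644.4 -37.5 284.1] jawyaw 119.4 down [-0.  0.] F [ 0.4  0.1 -4.2] M [ 0.01  0.03 -0.  ] w 20.7 q6 -0.572
tx,ty,tz [ 0.25 -0.   -0.09]
t 9.55 p [644.4 -37.5 284.2] jawyaw 119.5 down [-0.  0.] F [ 1.7  0.2 -4.4] M [-0.04 -0.04  0.03] w 20.5 q6 -0.573
```

View pics/i.png

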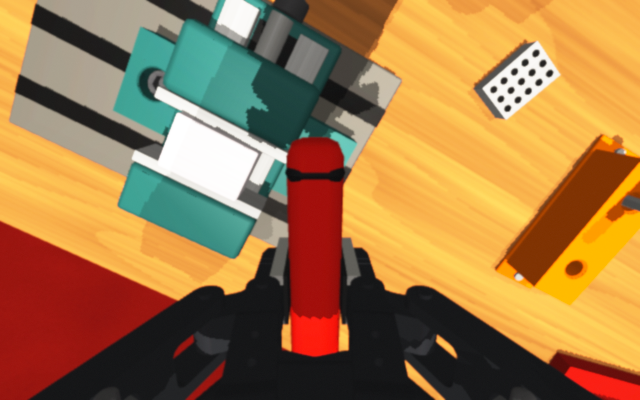

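The bar sits squarely in the jaws at (315,240) and hides the bore, and the empty rack hole is at (575,268). I'll measure shank versus bore with the fixed cameras.

```bash
python3 - <<'E'
from h import *
from scipy.optimize import least_squares
def plane(c,mask,zz):
    v,u=np.nonzero(mask); f=200/np.tan(np.radians(c['vfov'])/2); A=R.from_rotvec(c['attitude']).as_matrix()
    dd=np.stack([(u-c['cx'])/f,(v-c['cy'])/f,np.ones(len(u))],-1)@A.T
    return (c['xyz']+dd*((zz-c['xyz'][2])/dd[:,2])[:,None])[:,:2]*1000
for n in ['scene','side']:
    P0=np.load(n+'.npz')['P']; c,im,d=cap(n); P=cloud(c,d)
    near=np.hypot(P0[...,0]-.647,P0[...,1]+.037)<.026
    lug=np.median(P0[near&(abs(P0[...,2]-.08)<.006)][:,2])
    bm=near&(P0[...,2]<lug-.006)&(P0[...,2]>.03)
    bp=plane(c,bm,.08); ell=cv2.minEnclosingCircle(bp.astype(np.float32)) if len(bp) else None
    print(n,'lugz',lug,'bore px',bm.sum(),ell,bp.mean(0))
    m=(np.hypot(P[...,0]-.6445,P[...,1]+.037)<.025)&(P[...,2]>.158)&(P[...,2]<.245)
    Q=P[m]; 
    if len(Q)>20:
        mid=Q[:,2].mean()
        # silhouette: u-range per row -> lateral; plus cylinder fit radius 9
        res=least_squares(lambda p:np.hypot(Q[:,0]-p[0]-p[2]*(Q[:,2]-mid),Q[:,1]-p[1]-p[3]*(Q[:,2]-mid))-.0090,[.644,-.037,0,0],loss='soft_l1',f_scale=.002)
        print(' shank n',len(Q),'axis',res.x[:2]*1000,'tilt',res.x[2:],'zmin',np.percentile(Q[:,2],1))
z=np.load('w4.npz'); P=z['P']
m=(P[...,0]>.45)&(P[...,1]>.25)&(abs(P[...,2]-.07)<.006); print('rack top',m.sum())
u0,v0=575,268; sub=P[250:290,555:595]; hm=(sub[...,2]<.062)
q=sub[hm]; 
M=np.zeros((400,640),bool); M[250:290,555:595]=hm
c=r.get_calibration('wrist'); hp=plane(c,M,.07); print('hole',hm.sum(),hp.mean(0) if len(hp) else '',cv2.minEnclosingCircle(hp.astype(np.float32)))
st()
E
```

```text
scene lugz 0.07993754412352683 bore px 161 ((654.7314453125, -36.198760986328125), 21.70496368408203) [650.20363066 -38.66369081]
 shank n 162 axis [646.72446572 -38.89811199] tilt [-0.00409661  0.00226327] zmin 0.1586660241686263
side lugz 0.07898244079722572 bore px 41 ((637.9171142578125, -2.7654428482055664), 41.56917190551758) [644.50092211 -29.08215281]
 shank n 185 axis [645.69213566 -36.83206999] tilt [-0.00091343 -0.00629296] zmin 0.15906893747965978
rack top 6131
hole 198 [602.96293439 325.62928592] ((601.8878173828125, 319.18731689453125), 42.28662872314453)
t 9.65 p [644.5 -37.5 284.3] jawyaw 119.5 down [-0. -0.] F [-0.4  0.1 -4.1] M [-0.    0.01 -0.01] w 21.3 q6 -0.573
```

```bash
python3 - <<'E'
from h import *
for n,px in [('scene',(238,279)),('side',None)]:
    z=np.load(n+'.npz'); P0=z['P']; im=z['im']; hsv=cv2.cvtColor(im,cv2.COLOR_RGB2HSV)
    c=r.get_calibration(n); f=200/np.tan(np.radians(c['vfov'])/2); A=R.from_rotvec(c['attitude']).as_matrix()
    def rect(zz,g=(.647,-.038),N=400,s=1.5e-4):
        yy,xx=np.mgrid[:N,:N]; W=np.stack([g[0]+(xx-N/2)*s,g[1]-(yy-N/2)*s,np.full(xx.shape,zz)],-1)
        p=(W-c['xyz'])@A; return cv2.remap(im,(p[...,0]/p[...,2]*f+c['cx']).astype(np.float32),(p[...,1]/p[...,2]*f+c['cy']).astype(np.float32),cv2.INTER_CUBIC)
    o=cv2.convertScaleAbs(rect(.08),alpha=1.5)
    cv2.circle(o,(200,200),int(16.5/.15),(255,0,0),1)
    if n=='scene': a=o
    else: save('j.png',np.hstack([a,o]))
E
```

```text
(no output)
```

View pics/j.png

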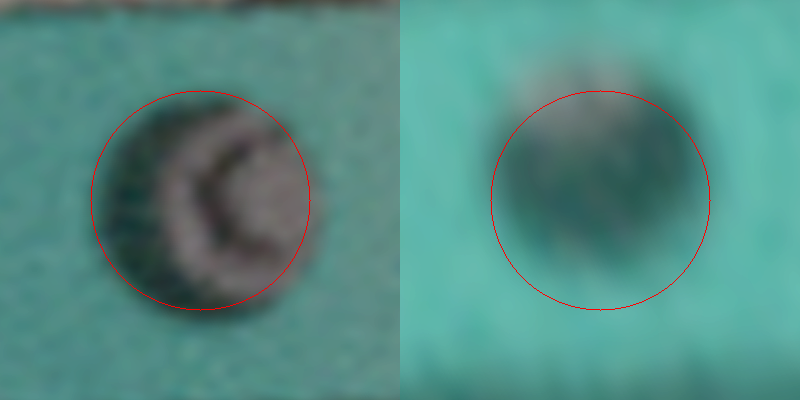

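In the rectified scene view (left) the bore centre is at (210,207), i.e. 1.5 mm in x and 1 mm in y from my guess. Shank and bore agree to about 1 mm in both cameras. Shifting by +1.2 mm in x and descending to about 3 mm above the screw.

```bash
python3 -m jog '[{"tx":0.1,"ty":0,"tz":-0.06,"spin":0,"jaw":1},{"tx":0,"ty":1,"tz":0,"spin":0,"jaw":1},{"tx":0,"ty":2,"tz":0,"spin":0,"jaw":1},{"tx":0,"ty":2,"tz":0,"spin":0,"jaw":1},{"tx":0,"ty":1,"tz":0,"spin":0,"jaw":1},{"tx":0,"ty":1,"tz":0,"spin":0,"jaw":1},{"tx":0,"ty":0.7,"tz":0,"spin":0,"jaw":1},{"tx":0,"ty":0.3,"tz":0,"spin":0,"jaw":1},{"tx":0,"ty":0,"tz":0,"spin":0,"jaw":1},{"tx":0,"ty":0,"tz":0,"spin":0,"jaw":1}]' 70
python3 -c "
from h import *
st()"
python3 -m jog '[{"tx":0,"ty":0.05,"tz":0,"spin":0,"jaw":1},{"tx":0,"ty":0.05,"tz":0,"spin":0,"jaw":1},{"tx":0,"ty":0.05,"tz":0,"spin":0,"jaw":1},{"tx":0,"ty":0.05,"tz":0,"spin":0,"jaw":1},{"tx":0,"ty":0.05,"tz":0,"spin":0,"jaw":1},{"tx":0,"ty":0.05,"tz":0,"spin":0,"jaw":1},{"tx":0,"ty":0.02,"tz":0,"spin":0,"jaw":1},{"tx":0,"ty":0,"tz":0,"spin":0,"jaw":1},{"tx":0,"ty":0,"tz":0,"spin":0,"jaw":1},{"tx":0,"ty":0,"tz":0,"spin":0,"jaw":1}]' 70
python3 -c "
from h import *
st()"
```

```text
clock: 10.9
eef_pos: [0.6459, -0.0376, 0.2048]
tcp_rot: [-1.533, -0.405, 0.404]
ft_force: [0.6, -0.2, -3.9]
gripper_width: 0.0211
t 10.9 p [645.9 -37.6 204.8] jawyaw 119.6 down [ 0.001 -0.   ] F [ 0.6 -0.2 -3.9] M [-0.03 -0.03 -0.02] w 21.1 q6 -0.574
clock: 12.15
eef_pos: [0.6457, -0.0377, 0.2011]
tcp_rot: [-1.533, -0.405, 0.405]
ft_force: [0.3, -0.7, -4.4]
gripper_width: 0.0207
t 12.15 p [645.7 -37.7 201.1] jawyaw 119.6 down [-0. -0.] F [ 0.3 -0.7 -4.4] M [-0.03  0.05  0.02] w 20.7 q6 -0.574
```

```bash
python3 -m jog '[{"tx":0,"ty":0.03,"tz":0,"spin":0,"jaw":1},{"tx":0,"ty":0.03,"tz":0,"spin":0,"jaw":1},{"tx":0,"ty":0.03,"tz":0,"spin":0,"jaw":1},{"tx":0,"ty":0.03,"tz":0,"spin":0,"jaw":1},{"tx":0,"ty":0,"tz":0,"spin":0,"jaw":1},{"tx":0,"ty":0,"tz":0,"spin":0,"jaw":1},{"tx":0,"ty":0,"tz":0,"spin":0,"jaw":1},{"tx":0,"ty":0,"tz":0,"spin":0,"jaw":1},{"tx":0,"ty":0,"tz":0,"spin":0,"jaw":1},{"tx":0,"ty":0,"tz":0,"spin":0,"jaw":1}]' 70
python3 -c "
from h import *
st()"
```

```text
clock: 13.4
eef_pos: [0.6457, -0.0377, 0.1999]
tcp_rot: [-1.533, -0.405, 0.405]
ft_force: [0.1, -0.8, -4.9]
gripper_width: 0.021
t 13.4 p [645.7 -37.7 199.9] jawyaw 119.6 down [ 0. -0.] F [ 0.1 -0.8 -4.9] M [-0.01 -0.03  0.  ] w 21.0 q6 -0.574
```

```bash
python3 -m jog '[{"tx":0,"ty":0.03,"tz":0,"spin":0,"jaw":1},{"tx":0,"ty":0.03,"tz":0,"spin":0,"jaw":1},{"tx":0,"ty":0.03,"tz":0,"spin":0,"jaw":1},{"tx":0,"ty":0.03,"tz":0,"spin":0,"jaw":1},{"tx":0,"ty":0.03,"tz":0,"spin":0,"jaw":1},{"tx":0,"ty":0,"tz":0,"spin":0,"jaw":1},{"tx":0,"ty":0,"tz":0,"spin":0,"jaw":1},{"tx":0,"ty":0,"tz":0,"spin":0,"jaw":1},{"tx":0,"ty":0,"tz":0,"spin":0,"jaw":1},{"tx":0,"ty":0,"tz":0,"spin":0,"jaw":1}]' 70
python3 -c "
from h import *
st()"
```

```text
clock: 14.65
eef_pos: [0.6457, -0.0376, 0.1984]
tcp_rot: [-1.533, -0.405, 0.405]
ft_force: [0.4, 0.4, -1.6]
gripper_width: 0.0208
t 14.65 p [645.7 -37.6 198.4] jawyaw 119.6 down [0. 0.] F [ 0.4  0.4 -1.6] M [ 0.27 -0.12 -0.02] w 20.8 q6 -0.574
```

```bash
python3 -m jog '[{"tx":0,"ty":0.02,"tz":0,"spin":0,"jaw":1},{"tx":0,"ty":0.02,"tz":0,"spin":0,"jaw":1},{"tx":0,"ty":0,"tz":0,"spin":0.02,"jaw":1},{"tx":0,"ty":0,"tz":0,"spin":0.02,"jaw":1},{"tx":0,"ty":0,"tz":0,"spin":0.02,"jaw":1},{"tx":0,"ty":0,"tz":0,"spin":0.02,"jaw":1},{"tx":0,"ty":0,"tz":0,"spin":0.02,"jaw":1},{"tx":0,"ty":0,"tz":0,"spin":0.02,"jaw":1},{"tx":0,"ty":0,"tz":0,"spin":0,"jaw":1},{"tx":0,"ty":0,"tz":0,"spin":0,"jaw":1}]' 70
python3 -c "
from h import *
st()"
```

```text
clock: 15.9
eef_pos: [0.6456, -0.0377, 0.1979]
tcp_rot: [-1.548, -0.311, 0.311]
ft_force: [-0.4, 0.1, -4.3]
gripper_width: 0.021
t 15.9 p [645.6 -37.7 197.9] jawyaw 112.7 down [-0. -0.] F [-0.4  0.1 -4.3] M [ 0.16 -0.12 -0.  ] w 21.0 q6 -0.455
```

Contact has vanished at key yaw about 22.7°, which matches the socket angle seen in depth (~21°). Descending gently to check that it drops in.

```bash
python3 -m jog '[{"tx":0,"ty":0.03,"tz":0,"spin":0.01,"jaw":1},{"tx":0,"ty":0.03,"tz":0,"spin":0.01,"jaw":1},{"tx":0,"ty":0.03,"tz":0,"spin":0,"jaw":1},{"tx":0,"ty":0.03,"tz":0,"spin":0,"jaw":1},{"tx":0,"ty":0.03,"tz":0,"spin":0,"jaw":1},{"tx":0,"ty":0.03,"tz":0,"spin":0,"jaw":1},{"tx":0,"ty":0.02,"tz":0,"spin":0,"jaw":1},{"tx":0,"ty":0,"tz":0,"spin":0,"jaw":1},{"tx":0,"ty":0,"tz":0,"spin":0,"jaw":1},{"tx":0,"ty":0,"tz":0,"spin":0,"jaw":1}]' 70
python3 -c "
from h import *
st()"
```

```text
clock: 17.15
eef_pos: [0.6457, -0.0377, 0.196]
tcp_rot: [-1.551, -0.295, 0.295]
ft_force: [0.3, 0.7, -5.1]
gripper_width: 0.0207
t 17.15 p [645.7 -37.7 196. ] jawyaw 111.6 down [-0.  0.] F [ 0.3  0.7 -5.1] M [ 0.22 -0.03 -0.08] w 20.7 q6 -0.434
```

```bash
python3 -m jog '[{"tx":0,"ty":0.1,"tz":0,"spin":0,"jaw":1},{"tx":0,"ty":0.1,"tz":0,"spin":0,"jaw":1},{"tx":0,"ty":0.1,"tz":0,"spin":0,"jaw":1},{"tx":0,"ty":0.1,"tz":0,"spin":0,"jaw":1},{"tx":0,"ty":0.1,"tz":0,"spin":0,"jaw":1},{"tx":0,"ty":0.1,"tz":0,"spin":0,"jaw":1},{"tx":0,"ty":0.08,"tz":0,"spin":0,"jaw":1},{"tx":0,"ty":0.05,"tz":0,"spin":0,"jaw":1},{"tx":0,"ty":0,"tz":0,"spin":0,"jaw":1},{"tx":0,"ty":0,"tz":0,"spin":0,"jaw":1}]' 70
python3 -c "
from h import *
st()"
```

```text
clock: 18.4
eef_pos: [0.6457, -0.0377, 0.1886]
tcp_rot: [-1.551, -0.295, 0.295]
ft_force: [0.7, -0.0, -4.6]
gripper_width: 0.0209
t 18.4 p [645.7 -37.7 188.6] jawyaw 111.6 down [-0.  0.] F [ 0.7 -0.  -4.6] M [ 0.2  -0.04 -0.02] w 20.9 q6 -0.434
```

```bash
python3 -m jog '[{"tx":0,"ty":0.03,"tz":0,"spin":0,"jaw":1},{"tx":0,"ty":0.03,"tz":0,"spin":0,"jaw":1},{"tx":0,"ty":0.03,"tz":0,"spin":0,"jaw":1},{"tx":0,"ty":0.03,"tz":0,"spin":0,"jaw":1},{"tx":0,"ty":0.03,"tz":0,"spin":0,"jaw":1},{"tx":0,"ty":0.03,"tz":0,"spin":0,"jaw":1},{"tx":0,"ty":0,"tz":0,"spin":0,"jaw":1},{"tx":0,"ty":0,"tz":0,"spin":0,"jaw":1},{"tx":0,"ty":0,"tz":0,"spin":0,"jaw":1},{"tx":0,"ty":0,"tz":0,"spin":0,"jaw":1}]' 70
python3 -c "
from h import *
st()"
```

```text
clock: 19.65
eef_pos: [0.6459, -0.0376, 0.1874]
tcp_rot: [-1.551, -0.296, 0.295]
ft_force: [-0.1, 1.7, 5.5]
gripper_width: 0.0212
t 19.65 p [645.9 -37.6 187.4] jawyaw 111.6 down [ 0.001 -0.   ] F [-0.1  1.7  5.5] M [ 0.29  0.15 -0.03] w 21.2 q6 -0.434
```

Fully seated, with about 10 N on the socket floor. Easing up slightly and turning clockwise by 0.44 rad, which is safely short of the stop.

```bash
cat >> h.py <<'E'
def mz(n=6):
    a=[]
    for i in range(n): a.append([*r.observe()['moment'],*r.observe()['ft_force']]); r.capture('side')
    print('avg M,F',np.round(np.mean(a,0),3),'sd Mz',round(float(np.std([x[2] for x in a])),3))
E
python3 -m jog '[{"tx":0,"ty":-0.05,"tz":0,"spin":0,"jaw":1},{"tx":0,"ty":0,"tz":0,"spin":0.055,"jaw":1},{"tx":0,"ty":0,"tz":0,"spin":0.055,"jaw":1},{"tx":0,"ty":0,"tz":0,"spin":0.055,"jaw":1},{"tx":0,"ty":0,"tz":0,"spin":0.055,"jaw":1},{"tx":0,"ty":0,"tz":0,"spin":0.055,"jaw":1},{"tx":0,"ty":0,"tz":0,"spin":0.055,"jaw":1},{"tx":0,"ty":0,"tz":0,"spin":0.055,"jaw":1},{"tx":0,"ty":0,"tz":0,"spin":0.055,"jaw":1},{"tx":0,"ty":0,"tz":0,"spin":0,"jaw":1}]' 70
python3 -c "
from h import *
st(); mz(4)"
```

```text
clock: 20.9
eef_pos: [0.6459, -0.0374, 0.1874]
tcp_rot: [-1.57, 0.049, -0.05]
ft_force: [1.3, 2.4, 3.4]
gripper_width: 0.0213
t 20.9 p [645.9 -37.4 187.4] jawyaw 86.4 down [0. 0.] F [1.3 2.4 3.4] M [ 0.64 -0.29  0.01] w 21.3 q6 0.005
avg M,F [ 0.737 -0.348  0.025  0.959  2.63   3.049] sd Mz 0.011
```

```bash
python3 -m jog '[{"tx":0,"ty":-0.02,"tz":0,"spin":0.01,"jaw":1},{"tx":0,"ty":0,"tz":0,"spin":0.01,"jaw":1},{"tx":0,"ty":0,"tz":0,"spin":0.01,"jaw":1},{"tx":0,"ty":0,"tz":0,"spin":0.01,"jaw":1},{"tx":0,"ty":0,"tz":0,"spin":0.01,"jaw":1},{"tx":0,"ty":0,"tz":0,"spin":0.01,"jaw":1},{"tx":0,"ty":0,"tz":0,"spin":0.01,"jaw":1},{"tx":0,"ty":0,"tz":0,"spin":0.01,"jaw":1},{"tx":0,"ty":0,"tz":0,"spin":0.01,"jaw":1},{"tx":0,"ty":0,"tz":0,"spin":0.01,"jaw":1}]' 70
python3 -c "
from h import *
st(); mz(3)"
```

```text
clock: 22.35
eef_pos: [0.6457, -0.0376, 0.1875]
tcp_rot: [-1.567, 0.129, -0.129]
ft_force: [1.1, 3.1, -0.8]
gripper_width: 0.0211
t 22.35 p [645.7 -37.6 187.5] jawyaw 80.6 down [-0.  0.] F [ 1.1  3.1 -0.8] M [ 1.12 -0.79  0.16] w 21.1 q6 0.106
avg M,F [ 1.157 -0.781  0.141  2.215  3.397 -1.042] sd Mz 0.025
```

```bash
python3 -m jog '[{"tx":0.02,"ty":0,"tz":0.03,"spin":0.005,"jaw":1},{"tx":0,"ty":0,"tz":0,"spin":0.005,"jaw":1},{"tx":0,"ty":0,"tz":0,"spin":0.005,"jaw":1},{"tx":0,"ty":0,"tz":0,"spin":0.005,"jaw":1},{"tx":0,"ty":0,"tz":0,"spin":0.005,"jaw":1},{"tx":0,"ty":0,"tz":0,"spin":0.005,"jaw":1},{"tx":0,"ty":0,"tz":0,"spin":0.005,"jaw":1},{"tx":0,"ty":0,"tz":0,"spin":0.005,"jaw":1},{"tx":0,"ty":0,"tz":0,"spin":0.005,"jaw":1},{"tx":0,"ty":0,"tz":0,"spin":0.005,"jaw":1}]' 70
python3 -c "
from h import *
st(); mz(3)"
```

```text
clock: 23.75
eef_pos: [0.6459, -0.0374, 0.1875]
tcp_rot: [-1.564, 0.168, -0.168]
ft_force: [1.7, 1.8, -4.6]
gripper_width: 0.0213
t 23.75 p [645.9 -37.4 187.5] jawyaw 77.7 down [-0. -0.] F [ 1.7  1.8 -4.6] M [ 0.74 -0.54  0.14] w 21.3 q6 0.156
avg M,F [ 0.749 -0.557  0.125  1.898  1.866 -3.94 ] sd Mz 0.012
```

```bash
python3 -m jog '[{"tx":0.02,"ty":0,"tz":0.02,"spin":0.008,"jaw":1},{"tx":0,"ty":0,"tz":0,"spin":0.008,"jaw":1},{"tx":0,"ty":0,"tz":0,"spin":0.008,"jaw":1},{"tx":0,"ty":0,"tz":0,"spin":0.008,"jaw":1},{"tx":0,"ty":0,"tz":0,"spin":0.008,"jaw":1},{"tx":0,"ty":0,"tz":0,"spin":0.008,"jaw":1},{"tx":0,"ty":0,"tz":0,"spin":0.008,"jaw":1},{"tx":0,"ty":0,"tz":0,"spin":0.008,"jaw":1},{"tx":0,"ty":0,"tz":0,"spin":0.008,"jaw":1},{"tx":0,"ty":0,"tz":0,"spin":0.008,"jaw":1}]' 70
python3 -c "
from h import *
st(); mz(2)"
```

```text
clock: 25.15
eef_pos: [0.6462, -0.0372, 0.1875]
tcp_rot: [-1.558, 0.231, -0.231]
ft_force: [1.1, 1.5, -4.9]
gripper_width: 0.021
t 25.15 p [646.2 -37.2 187.5] jawyaw 73.1 down [-0.  0.] F [ 1.1  1.5 -4.9] M [ 0.54 -0.41  0.15] w 21.0 q6 0.237
avg M,F [ 0.522 -0.399  0.149  1.123  1.257 -5.23 ] sd Mz 0.004
```

```bash
python3 -m jog '[{"tx":0.02,"ty":0,"tz":0.02,"spin":0.008,"jaw":1},{"tx":0,"ty":0,"tz":0,"spin":0.008,"jaw":1},{"tx":0,"ty":0,"tz":0,"spin":0.008,"jaw":1},{"tx":0,"ty":0,"tz":0,"spin":0.008,"jaw":1},{"tx":0,"ty":0,"tz":0,"spin":0.008,"jaw":1},{"tx":0,"ty":0,"tz":0,"spin":0.008,"jaw":1},{"tx":0,"ty":0,"tz":0,"spin":0.008,"jaw":1},{"tx":0,"ty":0,"tz":0,"spin":0.008,"jaw":1},{"tx":0,"ty":0,"tz":0,"spin":0.008,"jaw":1},{"tx":0,"ty":0,"tz":0,"spin":0.008,"jaw":1}]' 70
python3 -c "
from h import *
st(); mz(2)"
```

```text
clock: 26.5
eef_pos: [0.6464, -0.0371, 0.1876]
tcp_rot: [-1.551, 0.294, -0.294]
ft_force: [0.3, 1.2, -6.4]
gripper_width: 0.0205
t 26.5 p [646.4 -37.1 187.6] jawyaw 68.6 down [-0.  0.] F [ 0.3  1.2 -6.4] M [ 0.32 -0.19  0.16] w 20.5 q6 0.317
avg M,F [ 0.298 -0.19   0.134  0.668  0.992 -6.25 ] sd Mz 0.022
```

```bash
python3 -m jog '[{"tx":0.01,"ty":0,"tz":0.01,"spin":0.008,"jaw":1},{"tx":0,"ty":0,"tz":0,"spin":0.008,"jaw":1},{"tx":0,"ty":0,"tz":0,"spin":0.008,"jaw":1},{"tx":0,"ty":0,"tz":0,"spin":0.008,"jaw":1},{"tx":0,"ty":0,"tz":0,"spin":0.008,"jaw":1},{"tx":0,"ty":0,"tz":0,"spin":0.008,"jaw":1},{"tx":0,"ty":0,"tz":0,"spin":0.008,"jaw":1},{"tx":0,"ty":0,"tz":0,"spin":0.008,"jaw":1},{"tx":0,"ty":0,"tz":0,"spin":0.008,"jaw":1},{"tx":0,"ty":0,"tz":0,"spin":0.008,"jaw":1}]' 70
python3 -c "
from h import *
st(); mz(2)"
```

```text
clock: 27.85
eef_pos: [0.6466, -0.0371, 0.1876]
tcp_rot: [-1.541, 0.356, -0.356]
ft_force: [0.3, 0.2, -7.7]
gripper_width: 0.0207
t 27.85 p [646.6 -37.1 187.6] jawyaw 64.0 down [-0. -0.] F [ 0.3  0.2 -7.7] M [ 0.21 -0.17  0.2 ] w 20.7 q6 0.397
avg M,F [ 0.21  -0.144  0.185  0.515  0.801 -8.064] sd Mz 0.011
```

```bash
python3 -m jog '[{"tx":0,"ty":0.02,"tz":0,"spin":0.004,"jaw":1},{"tx":0,"ty":0,"tz":0,"spin":0.004,"jaw":1},{"tx":0,"ty":0,"tz":0,"spin":0.004,"jaw":1},{"tx":0,"ty":0,"tz":0,"spin":0.004,"jaw":1},{"tx":0,"ty":0,"tz":0,"spin":0.004,"jaw":1},{"tx":0,"ty":0,"tz":0,"spin":0.004,"jaw":1},{"tx":0,"ty":0,"tz":0,"spin":0.004,"jaw":1},{"tx":0,"ty":0,"tz":0,"spin":0.004,"jaw":1},{"tx":0,"ty":0,"tz":0,"spin":0.004,"jaw":1},{"tx":0,"ty":0,"tz":0,"spin":0.004,"jaw":1}]' 70
python3 -c "
from h import *
st(); mz(3)"
```

```text
clock: 29.2
eef_pos: [0.6466, -0.0371, 0.1875]
tcp_rot: [-1.536, 0.387, -0.388]
ft_force: [0.3, 1.7, -4.8]
gripper_width: 0.0208
t 29.2 p [646.6 -37.1 187.5] jawyaw 61.7 down [ 0. -0.] F [ 0.3  1.7 -4.8] M [ 0.18 -0.06  0.13] w 20.8 q6 0.437
avg M,F [ 0.219 -0.076  0.148  0.179  0.881 -4.228] sd Mz 0.011
```

Still only friction (0.15 N·m) after 0.87 rad including play. Continuing.

```bash
python3 -m jog '[{"tx":0,"ty":0,"tz":0,"spin":0.007,"jaw":1},{"tx":0,"ty":0,"tz":0,"spin":0.007,"jaw":1},{"tx":0,"ty":0,"tz":0,"spin":0.007,"jaw":1},{"tx":0,"ty":0,"tz":0,"spin":0.007,"jaw":1},{"tx":0,"ty":0,"tz":0,"spin":0.007,"jaw":1},{"tx":0,"ty":0,"tz":0,"spin":0.007,"jaw":1},{"tx":0,"ty":0,"tz":0,"spin":0.007,"jaw":1},{"tx":0,"ty":0,"tz":0,"spin":0.007,"jaw":1},{"tx":0,"ty":0,"tz":0,"spin":0.007,"jaw":1},{"tx":0,"ty":0,"tz":0,"spin":0.007,"jaw":1}]' 70
python3 -c "
from h import *
st(); mz(2)"
```

```text
clock: 30.6
eef_pos: [0.6466, -0.037, 0.1875]
tcp_rot: [-1.525, 0.442, -0.442]
ft_force: [0.9, 0.6, -1.4]
gripper_width: 0.021
t 30.6 p [646.6 -37.  187.5] jawyaw 57.7 down [ 0. -0.] F [ 0.9  0.6 -1.4] M [ 0.36 -0.2   0.21] w 21.0 q6 0.507
avg M,F [ 0.347 -0.214  0.164  0.554  1.409 -2.077] sd Mz 0.045
```

```bash
python3 -m jog '[{"tx":0,"ty":0,"tz":0,"spin":0.006,"jaw":1},{"tx":0,"ty":0,"tz":0,"spin":0.006,"jaw":1},{"tx":0,"ty":0,"tz":0,"spin":0.006,"jaw":1},{"tx":0,"ty":0,"tz":0,"spin":0.006,"jaw":1},{"tx":0,"ty":0,"tz":0,"spin":0.006,"jaw":1},{"tx":0,"ty":0,"tz":0,"spin":0.006,"jaw":1},{"tx":0,"ty":0,"tz":0,"spin":0.006,"jaw":1},{"tx":0,"ty":0,"tz":0,"spin":0.006,"jaw":1},{"tx":0,"ty":0,"tz":0,"spin":0.006,"jaw":1},{"tx":0,"ty":0,"tz":0,"spin":0.006,"jaw":1}]' 70
python3 -c "
from h import *
st(); mz(3)"
```

```text
clock: 31.95
eef_pos: [0.6466, -0.0371, 0.1874]
tcp_rot: [-1.515, 0.489, -0.489]
ft_force: [1.4, 0.8, -0.3]
gripper_width: 0.0213
t 31.95 p [646.6 -37.1 187.4] jawyaw 54.2 down [ 0. -0.] F [ 1.4  0.8 -0.3] M [ 0.35 -0.35  0.13] w 21.3 q6 0.567
avg M,F [ 0.348 -0.336  0.125  1.073  0.81   0.238] sd Mz 0.013
```

```bash
python3 -m jog '[{"tx":0,"ty":-0.02,"tz":0,"spin":0.006,"jaw":1},{"tx":0,"ty":0,"tz":0,"spin":0.006,"jaw":1},{"tx":0,"ty":0,"tz":0,"spin":0.006,"jaw":1},{"tx":0,"ty":0,"tz":0,"spin":0.006,"jaw":1},{"tx":0,"ty":0,"tz":0,"spin":0.006,"jaw":1},{"tx":0,"ty":0,"tz":0,"spin":0.006,"jaw":1},{"tx":0,"ty":0,"tz":0,"spin":0.006,"jaw":1},{"tx":0,"ty":0,"tz":0,"spin":0.006,"jaw":1},{"tx":0,"ty":0,"tz":0,"spin":0.006,"jaw":1},{"tx":0,"ty":0,"tz":0,"spin":0.006,"jaw":1}]' 70
python3 -c "
from h import *
st(); mz(3)"
```

```text
clock: 33.35
eef_pos: [0.6465, -0.0371, 0.1875]
tcp_rot: [-1.504, 0.536, -0.535]
ft_force: [1.4, 1.0, -3.3]
gripper_width: 0.0213
t 33.35 p [646.5 -37.1 187.5] jawyaw 50.8 down [-0.  0.] F [ 1.4  1.  -3.3] M [ 0.36 -0.55  0.19] w 21.3 q6 0.627
avg M,F [ 0.377 -0.52   0.149  1.589  0.462 -3.139] sd Mz 0.029
```

```bash
python3 -m jog '[{"tx":0,"ty":0,"tz":0,"spin":0.006,"jaw":1},{"tx":0,"ty":0,"tz":0,"spin":0.006,"jaw":1},{"tx":0,"ty":0,"tz":0,"spin":0.006,"jaw":1},{"tx":0,"ty":0,"tz":0,"spin":0.006,"jaw":1},{"tx":0,"ty":0,"tz":0,"spin":0.006,"jaw":1},{"tx":0,"ty":0,"tz":0,"spin":0.006,"jaw":1},{"tx":0,"ty":0,"tz":0,"spin":0.006,"jaw":1},{"tx":0,"ty":0,"tz":0,"spin":0.006,"jaw":1},{"tx":0,"ty":0,"tz":0,"spin":0.006,"jaw":1},{"tx":0,"ty":0,"tz":0,"spin":0.006,"jaw":1}]' 70
python3 -c "
from h import *
st(); mz(3)"
```

```text
clock: 34.75
eef_pos: [0.6465, -0.037, 0.1875]
tcp_rot: [-1.491, 0.582, -0.582]
ft_force: [2.5, 0.3, -5.5]
gripper_width: 0.0209
t 34.75 p [646.5 -37.  187.5] jawyaw 47.4 down [-0. -0.] F [ 2.5  0.3 -5.5] M [ 0.36 -0.58  0.23] w 20.9 q6 0.687
avg M,F [ 0.386 -0.582  0.207  1.937  0.453 -5.282] sd Mz 0.019
```

Torque has risen to 0.21. One small step to confirm that this is the stop.

```bash
python3 -m jog '[{"tx":0,"ty":0,"tz":0,"spin":0.006,"jaw":1},{"tx":0,"ty":0,"tz":0,"spin":0.006,"jaw":1},{"tx":0,"ty":0,"tz":0,"spin":0.006,"jaw":1},{"tx":0,"ty":0,"tz":0,"spin":0.006,"jaw":1},{"tx":0,"ty":0,"tz":0,"spin":0.006,"jaw":1},{"tx":0,"ty":0,"tz":0,"spin":0.006,"jaw":1},{"tx":0,"ty":0,"tz":0,"spin":0,"jaw":1},{"tx":0,"ty":0,"tz":0,"spin":0,"jaw":1},{"tx":0,"ty":0,"tz":0,"spin":0,"jaw":1},{"tx":0,"ty":0,"tz":0,"spin":0,"jaw":1}]' 70
python3 -c "
from h import *
st(); mz(3)"
```

```text
clock: 36.15
eef_pos: [0.6465, -0.0371, 0.1876]
tcp_rot: [-1.483, 0.61, -0.61]
ft_force: [1.5, 1.2, -6.2]
gripper_width: 0.0212
t 36.15 p [646.5 -37.1 187.6] jawyaw 45.3 down [-0.  0.] F [ 1.5  1.2 -6.2] M [ 0.38 -0.63  0.42] w 21.2 q6 0.723
avg M,F [ 0.378 -0.607  0.418  1.221  0.987 -6.504] sd Mz 0.017
```

That is the hard stop: torque climbed steeply to 0.42, right at the upper edge, so I'm backing off now. I'll unload into the play only, so the screw isn't turned back.

```bash
python3 -m jog '[{"tx":0,"ty":0,"tz":0,"spin":-0.025,"jaw":1},{"tx":0,"ty":0,"tz":0,"spin":-0.025,"jaw":1},{"tx":0,"ty":0,"tz":0,"spin":-0.025,"jaw":1},{"tx":0,"ty":0,"tz":0,"spin":0,"jaw":1},{"tx":0,"ty":0,"tz":0,"spin":0,"jaw":1},{"tx":0,"ty":0,"tz":0,"spin":0,"jaw":1},{"tx":0,"ty":0,"tz":0,"spin":0,"jaw":1},{"tx":0,"ty":0,"tz":0,"spin":0,"jaw":1},{"tx":0,"ty":0,"tz":0,"spin":0,"jaw":1},{"tx":0,"ty":0,"tz":0,"spin":0,"jaw":1}]' 70
python3 -c "
from h import *
st(); mz(2)"
```

```text
clock: 37.55
eef_pos: [0.6466, -0.0371, 0.1876]
tcp_rot: [-1.5, 0.551, -0.552]
ft_force: [1.4, 1.3, -4.7]
gripper_width: 0.021
t 37.55 p [646.6 -37.1 187.6] jawyaw 49.6 down [ 0. -0.] F [ 1.4  1.3 -4.7] M [ 0.35 -0.38 -0.01] w 21.0 q6 0.648
avg M,F [ 0.305 -0.374  0.019  1.607  1.029 -4.798] sd Mz 0.026
```

```bash
python3 -m jog '[{"tx":0,"ty":-0.3,"tz":0,"spin":0,"jaw":1},{"tx":0,"ty":-0.7,"tz":0,"spin":0,"jaw":1},{"tx":0,"ty":-1.4,"tz":0,"spin":0,"jaw":1},{"tx":0,"ty":-1.5,"tz":0,"spin":0,"jaw":1},{"tx":0,"ty":-1.5,"tz":0,"spin":0,"jaw":1},{"tx":0,"ty":-1.5,"tz":0,"spin":0,"jaw":1},{"tx":0,"ty":-1.5,"tz":0,"spin":0,"jaw":1},{"tx":0,"ty":-1.4,"tz":0,"spin":0,"jaw":1},{"tx":0,"ty":0,"tz":0,"spin":-0.18,"jaw":1},{"tx":0,"ty":0,"tz":0,"spin":-0.18,"jaw":1}]' 70
python3 -m jog '[{"tx":0,"ty":0,"tz":0,"spin":-0.18,"jaw":1},{"tx":0,"ty":0,"tz":0,"spin":-0.18,"jaw":1},{"tx":0,"ty":0,"tz":0,"spin":-0.18,"jaw":1},{"tx":0.3,"ty":0,"tz":2.5,"spin":0,"jaw":1},{"tx":0.3,"ty":0,"tz":4.5,"spin":0,"jaw":1},{"tx":0.3,"ty":0,"tz":4.5,"spin":0,"jaw":1},{"tx":0.3,"ty":0,"tz":4.5,"spin":0,"jaw":1},{"tx":0.3,"ty":0,"tz":4.5,"spin":0,"jaw":1},{"tx":0.3,"ty":0,"tz":4.5,"spin":0,"jaw":1},{"tx":0.3,"ty":0,"tz":4.5,"spin":0,"jaw":1}]' 70
python3 -c "
from h import *
to(600.5,317.6)"
```

```text
clock: 38.9
eef_pos: [0.6464, -0.0373, 0.2872]
tcp_rot: [-1.555, 0.265, -0.267]
ft_force: [0.7, -0.2, -4.2]
gripper_width: 0.0209
clock: 40.15
eef_pos: [0.6095, 0.2575, 0.2872]
tcp_rot: [-1.565, -0.154, 0.152]
ft_force: [0.4, -0.2, -3.9]
gripper_width: 0.0211
t 40.15 p [609.5 257.5 287.2] jawyaw 101.2 down [0.001 0.   ] F [ 0.4 -0.2 -3.9] M [ 0.02 -0.03 -0.  ] w 21.1 q6 0.205
tx,ty,tz [ 0.28 -0.    6.07]
```

```bash
python3 -m jog '[{"tx":0.15,"ty":0,"tz":3.6,"spin":0,"jaw":1},{"tx":0.1,"ty":0,"tz":2,"spin":0,"jaw":1},{"tx":0,"ty":0,"tz":0.5,"spin":0,"jaw":1},{"tx":0,"ty":1.5,"tz":0,"spin":0,"jaw":1},{"tx":0,"ty":2.5,"tz":0,"spin":0,"jaw":1},{"tx":0,"ty":1.8,"tz":0,"spin":0,"jaw":1},{"tx":0,"ty":0.5,"tz":0,"spin":0,"jaw":1},{"tx":0,"ty":0,"tz":0,"spin":0,"jaw":1},{"tx":0,"ty":0,"tz":0,"spin":0,"jaw":1},{"tx":0,"ty":0,"tz":0,"spin":0,"jaw":1}]' 70
python3 - <<'E'
from h import *
from scipy.optimize import least_squares
to(600.5,317.6)
for n in ['scene','side']:
    P0=np.load(n+'.npz')['P']; c,im,d=cap(n); P=cloud(c,d)
    for nm,X,lo,hi in [('start',P0,.082,.15),('now',P,.095,.18)]:
        Q=X[(np.hypot(X[...,0]-.602,X[...,1]-.317)<.025)&(X[...,2]>lo)&(X[...,2]<hi)]
        if len(Q)<20: print(n,nm,len(Q)); continue
        res=least_squares(lambda p:np.hypot(Q[:,0]-p[0],Q[:,1]-p[1])-.009,[.602,.317],loss='soft_l1',f_scale=.002)
        print(n,nm,len(Q),np.round(res.x*1000,1))
E
```

```text
clock: 41.4
eef_pos: [0.6008, 0.3168, 0.2234]
tcp_rot: [-1.565, -0.154, 0.152]
ft_force: [0.2, -0.0, -4.9]
gripper_width: 0.021
t 41.4 p [600.8 316.8 223.4] jawyaw 101.2 down [0.001 0.001] F [ 0.2 -0.  -4.9] M [-0.01 -0.02  0.01] w 21.0 q6 0.29
tx,ty,tz [-0.02  0.    0.08]
scene start 102 [603. 315.]
scene now 161 [603.4 315.2]
side start 163 [601.3 317.3]
side now 215 [601.7 317. ]
```

The shank is within 0.5 mm of where it stood at the start, so I'm lowering into the hole.

```bash
python3 -m jog '[{"tx":-0.04,"ty":0.4,"tz":0.03,"spin":0,"jaw":1},{"tx":0,"ty":0.7,"tz":0,"spin":0,"jaw":1},{"tx":0,"ty":0.7,"tz":0,"spin":0,"jaw":1},{"tx":0,"ty":0.8,"tz":0,"spin":0,"jaw":1},{"tx":0,"ty":1,"tz":0,"spin":0,"jaw":1},{"tx":0,"ty":1,"tz":0,"spin":0,"jaw":1},{"tx":0,"ty":1,"tz":0,"spin":0,"jaw":1},{"tx":0,"ty":1,"tz":0,"spin":0,"jaw":1},{"tx":0,"ty":0.6,"tz":0,"spin":0,"jaw":1},{"tx":0,"ty":0.3,"tz":0,"spin":0,"jaw":1}]' 70
python3 -c "
from h import *
to(600.5,317.6)"
```

```text
clock: 42.75
eef_pos: [0.6, 0.3169, 0.1472]
tcp_rot: [-1.565, -0.153, 0.153]
ft_force: [1.0, 1.3, -3.2]
gripper_width: 0.0208
t 42.75 p [600.  316.9 147.2] jawyaw 101.2 down [-0. -0.] F [ 1.   1.3 -3.2] M [ 0.01 -0.    0.04] w 20.8 q6 0.291
tx,ty,tz [ 0.06 -0.    0.06]
```

```bash
python3 -m jog '[{"tx":0.05,"ty":0.1,"tz":0.05,"spin":0,"jaw":1},{"tx":0,"ty":0.1,"tz":0,"spin":0,"jaw":1},{"tx":0,"ty":0.05,"tz":0,"spin":0,"jaw":1},{"tx":0,"ty":0,"tz":0,"spin":0,"jaw":1},{"tx":0,"ty":0,"tz":0,"spin":0,"jaw":0.6},{"tx":0,"ty":0,"tz":0,"spin":0,"jaw":0.5},{"tx":0,"ty":0,"tz":0,"spin":0,"jaw":0.3},{"tx":0,"ty":0,"tz":0,"spin":0,"jaw":0.1},{"tx":0,"ty":0,"tz":0,"spin":0,"jaw":0},{"tx":0,"ty":0,"tz":0,"spin":0,"jaw":0}]' 70
python3 -c "
from h import *
st()"
python3 -m jog '[{"tx":0,"ty":-0.5,"tz":0,"spin":0,"jaw":0},{"tx":0,"ty":-1,"tz":0,"spin":0,"jaw":0},{"tx":0,"ty":-2,"tz":0,"spin":0,"jaw":0},{"tx":0,"ty":-3,"tz":0,"spin":0,"jaw":0},{"tx":0,"ty":-3,"tz":0,"spin":0,"jaw":0},{"tx":0,"ty":-2.5,"tz":0,"spin":0,"jaw":0},{"tx":0,"ty":-2,"tz":0,"spin":0,"jaw":0},{"tx":0,"ty":0,"tz":0,"spin":0,"jaw":0},{"tx":0,"ty":0,"tz":0,"spin":0,"jaw":0},{"tx":0,"ty":0,"tz":0,"spin":0,"jaw":0}]'
python3 - <<'E'
from h import *
st(); 
c,im,d=cap('wrist'); P=cloud(c,d)
box=(P[...,0]>.4)&(P[...,0]<.72)&(P[...,1]>.22)&(P[...,1]<.42)
Q=P[box&(P[...,2]>.16)&(P[...,2]<.19)]; print(len(Q),np.percentile(Q[:,2],[2,50,98]),cv2.minAreaRect(Q[:,:2].astype(np.float32)*1000))
cs,ims,ds=cap('scene'); save('k.png',np.vstack([im,ims])[:, :][::1][:800]); save('k.png',cv2.resize(np.hstack([im,ims]),(800,250)))
E
```

```text
clock: 44.0
eef_pos: [0.6005, 0.3176, 0.1451]
tcp_rot: [-1.565, -0.153, 0.153]
ft_force: [-0.6, -0.3, 0.8]
gripper_width: 0.0852
t 44.0 p [600.5 317.6 145.1] jawyaw 101.2 down [-0. -0.] F [-0.6 -0.3  0.8] M [0.04 0.04 0.02] w 85.2 q6 0.291
clock: 45.25
eef_pos: [0.6003, 0.3175, 0.284]
tcp_rot: [-1.566, -0.152, 0.154]
ft_force: [-0.3, 0.6, -0.8]
gripper_width: 0.0853
t 45.25 p [600.3 317.5 284. ] jawyaw 101.2 down [-0.001 -0.001] F [-0.3  0.6 -0.8] M [ 0.01 -0.    0.  ] w 85.3 q6 0.291
3535 [0.16954217 0.17448667 0.17633263] ((600.1681518554688, 316.8150329589844), (118.2439956665039, 22.352237701416016), 11.385409355163574)
```

View pics/k.png

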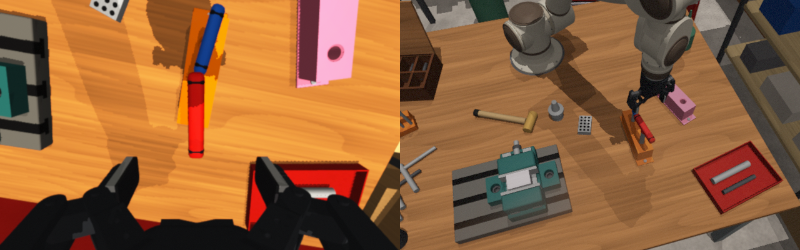

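The wrist view has the red key standing upright in its hole at (196,115) at the original height and yaw. The scene view shows the vise, mallet, chuck and block where they were. Handing in.

```bash
python3 -c "
from h import *
print(r.job_done())"
```

```text
the job is handed in; nothing more can be done
None
```

The screw is up against its stop and the red key is back upright in its rack hole. One reading disagrees with the limits: the last turning step peaked at 0.42 N·m, above the 0.2–0.3 N·m wanted and just past the 0.4 N·m "forced" mark.

- **Seating the key:** I pressed with about 3 N at first contact and 10 N once it was on the socket floor. It dropped 11 mm into the socket after about 7° of turning.
- **Tightening:** The torque stayed near 0.15 N·m for most of about 1.1 rad of turning (play included). It then rose to 0.21 and jumped to 0.42 N·m within the last 2°. I estimate that left it 3–4° past the stop, short of the 8° given for forcing. I backed off about 4° at once, and the torque read about zero before I drew the key out.
- **Returning the key:** The bar is back at the same height (top 174.5 mm), within about 1 mm and 0.3° of where it started.
- **Final state:** The gripper is open and clear, and the other objects look undisturbed in the last picture. The clock read about 45 s at the end.

I did not look at the screw again after drawing the key out. That it stayed tight rests on the near-zero torque reading before I lifted.

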